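Shut down the welding positioner and knock the stuck brackets out of its jig

ROBOT

A 7-joint arm with a two-finger parallel gripper is mounted at the origin on the work surface. World frame = base frame: x ahead of the robot, y to its left, z up, the work surface at z = 0. Lengths are in m, angles in rad, forces in N, time in s.
With the tool pointing down it reaches from about 0.35 to 0.9 m from the base axis. Payload 7.2 kg.
Tool frame: the origin (TCP) lies at the very end of the fingers, on their centre line; the grasp point (between the pads) lies 19 mm behind it (arm.grip_depth is the distance from the TCP to the grasp point, in m); z points along the fingers, y is the line along which they close (so a half turn about z gives the same grasp; the last joint's range is limited). The gripper opens to 85 mm and grips with 20 to 120 N. Pads are 22 mm wide; open, the fingers measure 114 mm over their backs; the gripper's body (76 mm by 85 mm) begins 54 mm behind the grasp point. The pads swing forward as they close: fully open they stand 13 mm farther back than shut.
Start: joints at [-1.217, 0.411, -0.013, 1.596, 0.006, 1.134, -0.082], TCP at [0.256, 0.57, 0.206] pointing down, gripper open.
Joint ranges: [-2.95, 2.95], [-0.29, 1.99], [-1.47, 1.44], [0.14, 2.54], [-1.03, 4.17], [0.13, 1.85], [-2.86, 2.86]. Speed limits (rad/s): [2.39, 2.39, 3.01, 3.01, 3.14, 3.14, 3.14].

INTERFACE

Orientations are given as a unit quaternion [x, y, z, w].
In Python, from workcell import get_state, vision, workorder, arm gives the robot as it stands. The module is installed in compiled form; this text tells all that it offers.
- The arm moves only by the shell command python3 -m crank 'ROWS' [FORCE]. ROWS is JSON, a list of rows, each a list of 7 numbers: the shift along the world's x, y, z in cm, then the turn, a rotation vector about the world's x, y, z in degrees, then the opening, from -1 (shut) to 1 (fully open), so that 0 is half open. In form: [[dx, dy, dz, ax, ay, az, gripper], ...]. A call has exactly 5 rows; each row is the pose to reach, as a shift and turn from the pose commanded when the call began; what a row does not reach only later rows make up. A row lasts 1/10 s, in which the tool goes at most 50 mm and 8.59 degrees, less where a joint would pass 70% of its speed; a pose out of reach is approached as far as the arm can. A call with a gripper value outside its range is refused whole. The fingers move at their own pace and stop on an object; FORCE is the grip in N (left out, the last holds). Time passes only in rows, so rows that repeat a pose let the fingers close, or fill a call up. It gives the time, the measured TCP pose, the force, the opening and the grip force at its end, in the units of the state.
- get_state(): the state, without advancing time (a new reading comes with each control period).
- vision.read_camera(name): name is "side" or "top" or "wrist"; returns the picture (420x560x3 uint8, red, green, blue); there is no depth.
- vision.get_calibration(name): a dict with "mtx" (3x3 intrinsics, pixels), "view" (4x4, takes a point from world to camera coordinates). Camera axes: x right, y down, z forward; pixel columns grow to the right and rows downward; lengths in m; the calibration is good to about 2 mm. A picture is of the moment at which its call begins: read the wrist's pose just before it. get_calibration takes no time and is no camera call; for the wrist camera it gives the pose at the moment of the call.
- workorder.hand_in(): hands the job in; it is judged then, once.
The state is a dict: "clock": time; "qpos": joint angles; "joint_vel": joint speeds; "effort": joint torques, N m; "position": TCP position; "tool_rot": TCP orientation; "force": force on the tool from outside, world axes, zero at the start; "moment": the same for the moment, N m; "width": opening from 0.0 (shut) to 1.0 (fully open); "gripper_force": force on a finger pad.
Only numpy, scipy, OpenCV 4.12 (cv2) and the standard library are available. Lean on these libraries where they do the work, as an engineer would, in place of code of your own. Each camera call takes 0.05 s, during which the arm holds its last target. There are 200 camera calls.

TASK

Wind the positioner's speed knob down to its zero stop, then throw the isolator to off. Then, holding the mallet, free each bracket that has shrunk fast between its side stops in the jig: light taps on the back of its upright flange, left and right ends in turn, so that it walks out forward (away from you) without going askew until it is clear of the stops; do not push, pull or grip it with the gripper before it is clear. Set every bracket down gently, flat on its base, in the red tray and lay the mallet back on its mat, leaving the spray can, wire brush and magnet where they are.

Things in the scene. Friction and masses are not known exactly. Their poses are not given: they have to be found in the camera images.
- jig: welding positioner fixed to the bench, a bracket jig on its faceplate: blue housing 160 x 240 x 109 mm, on top a steel jig plate reaching from x = -70 to +65 and y = -210 to +210 mm, its upper face 140 mm above the bench. Origin: on the bench top under the faceplate's centre; z up, x away from the robot (turned a few degrees at most), y along the row of three nests. It does not turn
- nest1 (a point): nest at the jig's -y end: where the origin of bracket1 sits when home, on the plate's upper face; axes as the jig's; nests are 138 mm apart. In each nest two side stops, 30 mm high and 8 mm wide (nest x = -14 to -6 mm), one at y = -55 mm (fixed), one at +55 mm (brass, sprung inward with 12 N), pinch the bracket's ends; it is clear of them after 24 mm towards +x, the only open way
- nest2 (a point): middle nest: where the origin of bracket2 sits when home; as nest1. In each nest a brass locating pin 12 mm thick and 40 mm high stands behind the middle of the bracket's flange (nest x = -42.5 to -30.5, y = -6 to +6 mm), so that only the outer parts of the flange, left and right, can be struck
- nest3 (a point): nest at the jig's +y end: where the origin of bracket3 sits when home; as nest1 and nest2
- bracket1: aluminium bracket in nest1 (may be absent), 0.4 kg. Origin: centre of its underside; z up, axes as the nest's when home. Base plate 60 (x) x 110 (y) x 8 mm; at its rear an upright flange 8 mm thick and 110 mm wide, back face at x = -30, top at z = 50 mm; in the middle a rib 10 mm thick in y, from x = -22 to +20, top at z = 52 mm, to lift it by
- bracket2: bracket in nest2 (may be absent), same as bracket1. While stuck, some 10 to 25 N near one end of the flange (say y = +-31 mm) shifts that end towards +x while the other end mostly stays as a pivot; the bracket stays where and as askew as it is left, so striking one end only turns it askew
- bracket3: bracket in nest3 (may be absent), same as bracket1 and bracket2
- mallet: soft-faced mallet, 0.42 kg, lying on the mat. Origin: on the handle's axis, 65 mm from the head's centre; x along the handle towards the head, y along the head (from face to face), z up, 19 mm above the bench when it lies on the mat. Handle 26 mm (y) x 22 mm (z), from x = -175 to +31 mm; head centred at x = 65 mm, 110 mm long in y, with orange round striking faces of 30 mm diameter at y = -55 and +55 mm
- mat: black rubber tool mat fixed to the bench in front of the robot, 150 (x) x 330 (y) x 4 mm; origin: centre of its underside
- console: positioner's control console fixed to the bench, on either side of the jig: a blue box 260 (x) x 150 (y) x 85 mm, grey panel on top at 86.5 mm. Origin: centre of its underside; x points away from the robot (turned a few degrees at most)
- speed_knob_grip (a point): on the axis of the speed knob, on the console's panel 72 mm to the far side of its centre; 37 mm above the panel, at the middle of the knob's grip: a bar 14 mm thick, 42 mm long, 32 mm high (7 mm of it above this point). At joint value 0 the bar lies along the console's x, and it turns with the joint
- speed_knob (a joint): speed knob angle in rad: 0 = zero speed, the anticlockwise end stop (white mark at the red tick that faces the robot); grows clockwise seen from above, up to 4.7; stays where it is left, turns with about 0.04 N m
- isolator_pivot (a point): on the hinge axis of the isolator handle, 100 mm above the bench and 62 mm to the robot's side of the console's centre; axes as the console's. The handle swings in the x-z plane about y
- isolator_tip (a point): middle of the red grip of the isolator handle (20 x 34 x 34 mm; its end is 77 mm from the hinge), 60 mm from the hinge axis
- isolator (a joint): isolator handle in rad: 1.2 = on, leaning 0.6 rad from upright towards the robot; 0 = off, leaning 0.6 rad away from the robot. It falls over to the nearer end by itself from either side of upright (0.6); about 1 to 2 N at the grip moves it
- tray: red steel parts tray fixed to the bench, on the side of the jig where the console is not: 310 (x) x 170 (y) x 40 mm outside, walls and floor 4 mm; origin: centre of its underside; x points away from the robot (turned a few degrees at most). Three brackets fit side by side along x, 90 mm apart
- spray: bystander: spray can 60 mm across, 170 mm high, standing beyond the jig; origin: centre of its underside
- brush: bystander: wire brush about 230 mm long, lying beyond the jig; origin near its middle, underneath
- magnet: bystander: square red welding magnet 76 x 76 x 18 mm, lying beyond the jig; origin: centre of its underside
Things that resemble listed ones, but are neither listed nor needed, are in the scene too. What is shaped like the bracket3 but brown, purple or turquoise is not meant.

How it is judged:
By the outcome, as a careful person would: the job done as asked, in the order asked, and still so for the second after the job is handed in, with the robot touching nothing.
Of bracket1, bracket2, bracket3 only 2 to 3 are there at a start; the rules pass over those that are not, and their reading is None.
At some moment in a run one of mallet may be knocked a few centimetres aside while the robot is not near it.
It also fails if it takes over 210 s, if anything falls off the work surface, if the arm or the gripper's body presses on something with over 40 N, if the wrist force passes 120 N, or if a joint passes its speed limit or range.

## Working session

There is one attempt and no reset: what is moved stays moved. The work goes in short steps, Python scripts to look and compute and a shell command to move; the robot and the scene stay as the last step left them, time stands still between calls to the robot, and variables do not carry over. Pictures are saved under pics/ and viewed, at most 14 in all, crops included, and the job is handed in when it is done.

```bash
mkdir -p pics; cat > h.py <<'E'
import numpy as np, cv2
from workcell import get_state, vision, workorder, arm
def ray(n,u,v,cal=None):
    c=cal or vision.get_calibration(n); K=np.array(c["mtx"]);V=np.array(c["view"])
    R,t=V[:3,:3],V[:3,3]; d=R.T@np.linalg.solve(K,[u,v,1.]); return -R.T@t,d
def onz(n,u,v,z,cal=None):
    o,d=ray(n,u,v,cal); return o+d*(z-o[2])/d[2]
def proj(n,p,cal=None):
    c=cal or vision.get_calibration(n); V=np.array(c["view"]); q=np.array(c["mtx"])@(V[:3,:3]@np.array(p)+V[:3,3]); return q[:2]/q[2]
def snap(n,f=None):
    im=vision.read_camera(n)
    if f: cv2.imwrite(f,im[...,::-1])
    return im
E
python3 - <<'E'
from h import *
s=get_state();print(s)
a=snap('top','pics/top0.png');b=snap('side','pics/side0.png')
for n in('top','side'):
    c=vision.get_calibration(n);V=np.array(c['view']);print(n,np.array(c['mtx'])[0],-V[:3,:3].T@V[:3,3],V[2,:3])
E
```

```text
{'clock': 0.0, 'qpos': array([-1.21721272,  0.41186227, -0.01271689,  1.59707441,  0.00558204,
        1.13428973, -0.08218036]), 'joint_vel': array([-0.00169073, -0.00090898,  0.0006941 , -0.00149809,  0.00134127,
       -0.00057653, -0.00076787]), 'effort': array([ 5.47243762e-04, -6.00635076e+01,  6.82338160e-01, -2.99414849e+01,
        1.37536196e-02,  1.07825955e-02, -3.05688206e-05]), 'position': array([0.25567696, 0.56971116, 0.20566409]), 'tool_rot': array([ 2.09311775e-01,  9.77848630e-01, -7.90103724e-04, -1.20300273e-04]), 'force': array([ 0.12427542, -0.48563313,  0.10307942]), 'moment': array([-0.01508431, -0.00940196, -0.00492513]), 'gripper_force': 0.0, 'width': 0.9969664878960017}
top [397.69166465   0.         273.49188319] [0.41675092 0.08882743 1.45568225] [ 0.08181489  0.02625614 -0.99630163]
side [525.59341474   0.         276.51684887] [-0.02668949 -0.7623973   1.24209341] [ 0.36293152  0.57713269 -0.73157267]
```

View pics/top0.png

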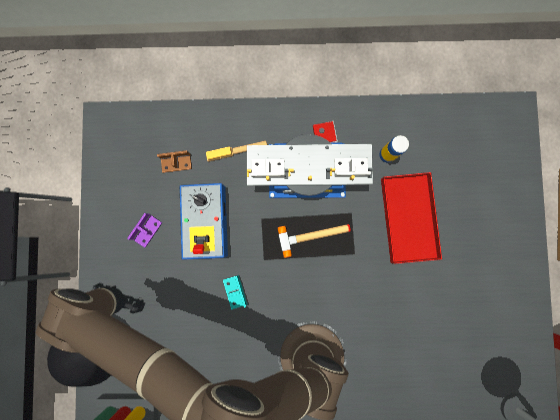

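View pics/side0.png

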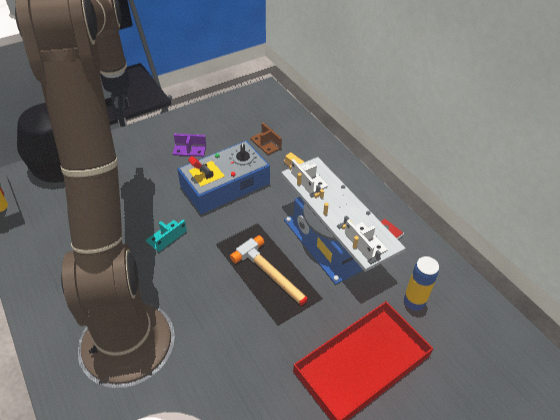

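The top view shows the console at (204,221), the knob at (200,199) and the isolator at (202,243). The jig is at (309,165) with white brackets in nests 3 (left) and 1 (right), and nest 2 is empty. The mallet lies on the mat around (310,235) and the tray is at (411,218). The brown (175,160), purple (145,230) and turquoise (235,291) brackets are decoys. Next is one enlarged crop plus measurements.

```bash
python3 - <<'E'
from h import *
a=cv2.imread('pics/top0.png')[...,::-1].copy()
crop=a[130:270,170:380];cv2.imwrite('pics/crop0.png',cv2.resize(crop[...,::-1],None,fx=3.8,fy=3.8,interpolation=cv2.INTER_CUBIC))
hsv=cv2.cvtColor(a,cv2.COLOR_RGB2HSV)
def rect(name,m,x0,x1,y0,y1,z):
    mm=np.zeros_like(m);mm[y0:y1,x0:x1]=m[y0:y1,x0:x1]
    c=max(cv2.findContours(mm,cv2.RETR_EXTERNAL,cv2.CHAIN_APPROX_NONE)[0],key=cv2.contourArea)
    P=np.array([onz('top',u,v,z)[:2] for u,v in c[:,0,:]],np.float32)
    r=cv2.minAreaRect(P);print(name,np.round(r[0],4),np.round(r[1],4),round(r[2],2));return P
H,S,Vv=[hsv[...,i] for i in range(3)]
red=(((H<8)|(H>172))&(S>120)&(Vv>60)).astype(np.uint8)
rect('tray',red,370,450,165,270,.04)
blk=(Vv<45).astype(np.uint8);
rect('mat',(cv2.morphologyEx((( Vv<45)).astype(np.uint8),cv2.MORPH_CLOSE,np.ones((15,15)))),255,360,205,266,.004)
blue=((H>95)&(H<120)&(S>130)&(Vv>60)).astype(np.uint8)
rect('console',cv2.morphologyEx(blue,cv2.MORPH_CLOSE,np.ones((31,31))),175,235,178,265,.085)
white=((S<40)&(Vv>150)).astype(np.uint8)
rect('plate',cv2.morphologyEx(white,cv2.MORPH_CLOSE,np.ones((9,9))),242,378,140,192,.14)
ora=((H>5)&(H<14)&(S>150)&(Vv>150)).astype(np.uint8)
mm=ora.copy();mm[:,:260]=0;mm[:,360:]=0;mm[:215]=0;mm[262:]=0
n,l,st,ce=cv2.connectedComponentsWithStats(mm)
for i in range(1,n):
    if st[i,4]>4: print('orange',st[i],ce[i],onz('top',*ce[i],.02))
E
```

```text
tray [ 0.4875 -0.358 ] [0.3112 0.18  ] 4.5
mat [0.3887 0.0562] [0.1424 0.0918] 56.27
console [0.4854 0.37  ] [0.2595 0.1596] 1.86
plate [0.6608 0.0024] [0.4161 0.1723] 89.48
```

View pics/crop0.png

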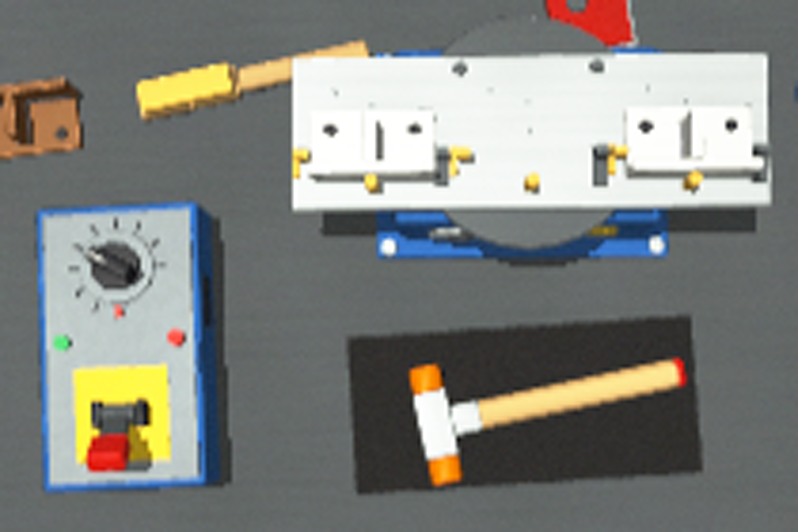

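The crop shows the knob at (115,268) with its white mark pointing up-left, which puts the joint at about 2.2 rad. The isolator's red grip leans towards the robot, so it is on. The mallet head is at about (435,425), with the handle running right to (680,372). I'll move over the console for a closer wrist view.

```bash
python3 -m crank '[[3,-2,4,0,0,-8,1],[6,-5,8,0,0,-16,1],[9,-8,11,0,0,-24,1],[12,-11,14,0,0,-32,1],[15,-14,16,0,0,-40,1]]' && python3 -m crank '[[4,-3,1,0,0,-8,1],[7,-5,2,0,0,-16,1],[9,-6,3,0,0,-24,1],[9,-6,3,0,0,-32,1],[9,-6,3,0,0,-40,1]]' && python3 -m crank '[[0,0,0,0,0,-8,1],[0,0,0,0,0,-16,1],[0,0,0,0,0,-22,1],[0,0,0,0,0,-22,1],[0,0,0,0,0,-22,1]]'
python3 - <<'E'
from h import *
def c2(u,v,z): return np.round(onz('top',170+u/3.8,130+v/3.8,z),4)
print('knob',c2(115,268,.1235),'panel corners',[c2(u,v,.085)[:2] for u,v in((38,210),(198,204),(208,484),(46,490))])
print('plate',[c2(u,v,.14)[:2] for u,v in((292,55),(768,53),(770,208),(292,210))])
print('mallet',[c2(u,v,.019)[:2] for u,v in((426,377),(445,470),(680,372),(470,415))])
print('mat',[c2(u,v,.004)[:2] for u,v in((348,338),(690,317),(701,470),(358,493))])
print(get_state()['position'])
snap('wrist','pics/w1.png')
c=vision.get_calibration('wrist');V=np.array(c['view']);print(np.array(c['mtx']),-V[:3,:3].T@V[:3,3],V[2,:3])
E
```

```text
clock: 0.6
position: [0.3986, 0.4373, 0.3622]
tool_rot: [0.533, 0.846, 0.001, -0.0]
force: [0.8, 0.4, 0.1]
width: 1.003
gripper_force: 0.0
clock: 1.1
position: [0.4889, 0.3772, 0.3903]
tool_rot: [0.791, 0.611, -0.0, 0.0]
force: [0.3, -0.5, 0.2]
width: 1.001
gripper_force: 0.0
clock: 1.6
position: [0.4878, 0.3782, 0.3903]
tool_rot: [0.891, 0.454, -0.0, 0.0]
force: [-0.4, -0.6, -0.4]
width: 1.001
gripper_force: 0.0
knob [0.5518 0.3715 0.1235] panel corners [array([0.6105, 0.4509]), array([0.6134, 0.3031]), array([0.358, 0.295]), array([0.3546, 0.4424])]
plate [array([0.7372, 0.2103]), array([ 0.7301, -0.2091]), array([ 0.5928, -0.2061]), array([0.5987, 0.2115])]
mallet [array([0.4533, 0.0968]), array([0.3653, 0.0803]), array([ 0.4544, -0.1433]), array([0.4167, 0.0557])]
mat [array([0.4923, 0.1713]), array([ 0.5072, -0.1568]), array([ 0.3615, -0.1628]), array([0.3441, 0.1635])]
[0.48778808 0.37816639 0.39029085]
[[308.81830225   0.         280.84551623]
 [  0.         308.81830225 211.28425038]
 [  0.           0.           1.        ]] [0.53320374 0.43956617 0.5570694 ] [-0.17720464 -0.24196748 -0.95396554]
```

View pics/w1.png

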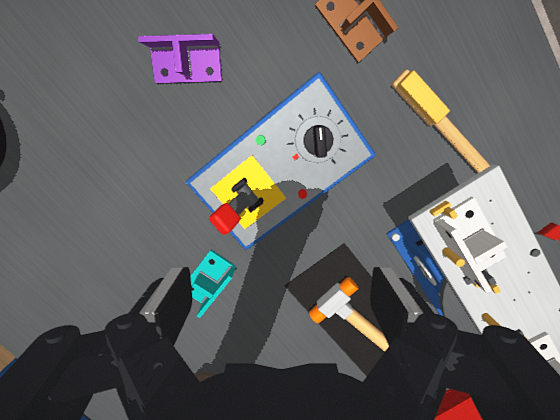

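The wrist view shows the console corners at (321,73), (375,154), (248,247) and (188,182). The knob bar runs from (320,125) to (318,157) with its white mark at the upper end. The isolator's red grip is at (224,218).

```bash
python3 - <<'E'
from h import *
a=cv2.imread('pics/w1.png')
C=[onz('wrist',u,v,.085)[:2] for u,v in((321,73),(375,154),(248,247),(188,182))]
c=np.mean(C,0);fx=C[0]+C[1]-C[2]-C[3];yaw=np.arctan2(fx[1],fx[0])
R=np.array([[np.cos(yaw),-np.sin(yaw)],[np.sin(yaw),np.cos(yaw)]])
print('console',np.round(C,4).tolist(),c,np.degrees(yaw),'knob',c+R@[.072,0],'tip',c+R@[-.062-.06*np.sin(.6),0])
e=[onz('wrist',*p,.1305)[:2] for p in((320,125),(318,157))]
d=e[0]-e[1];print('bar',e,np.mean(e,0),np.degrees(np.arctan2(d[1],d[0])),np.linalg.norm(d))
# refine bar by mask
g=cv2.cvtColor(a,cv2.COLOR_BGR2GRAY);cv2.imwrite('pics/k.png',cv2.resize(a[100:180,280:360],None,fx=7,fy=7,interpolation=cv2.INTER_CUBIC))
T=get_state();print(T['position'],T['tool_rot'])
E
```

```text
console [[0.6108, 0.4514], [0.6143, 0.3096], [0.3647, 0.3016], [0.3567, 0.4434]] [0.48662159 0.37648498] 1.819044303980079 knob [0.5585853  0.37877047] tip [0.39079136 0.37344151]
bar [array([0.56690042, 0.39811639]), array([0.54110938, 0.36456366])] [0.5540049  0.38134003] 52.4515375440626 0.042319773871709244
[0.48784709 0.37815845 0.39036292] [ 8.90955036e-01  4.54091486e-01 -1.97535766e-04  8.52877931e-05]
```

View pics/k.png

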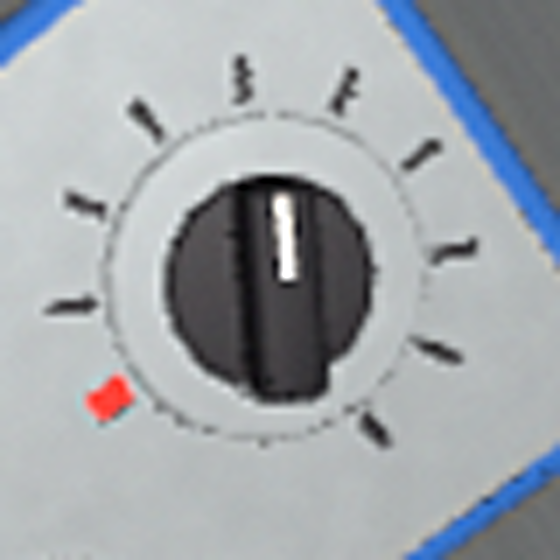

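```bash
python3 - <<'E'
from h import *
e=[onz('wrist',*p,.1305)[:2] for p in((320.5,125.5),(322.3,156.5))];d=e[0]-e[1]
print(np.mean(e,0),np.degrees(np.arctan2(d[1],d[0])),'dial',onz('wrist',317.9,139.3,.0865))
E
python3 -m crank '[[3,0,-4,0,0,5,1],[5,0,-8,0,0,5,1],[6.8,0,-12,0,0,5,1],[6.8,0,-16,0,0,5,1],[6.8,0,-20,0,0,5,1]]'
```

```text
[0.55667042 0.37942761] 59.626821917774784 dial [0.55642363 0.37863324 0.0865    ]
clock: 2.15
position: [0.5565, 0.3775, 0.1887]
tool_rot: [0.871, 0.492, -0.0, 0.0]
force: [-0.0, 1.5, -0.1]
width: 0.998
gripper_force: 0.0
```

```bash
python3 -m crank '[[0,0.1,-4,0,0,0,1],[0,0.1,-8.2,0,0,0,1],[0,0.1,-8.2,0,0,0,0],[0,0.1,-8.2,0,0,0,-1],[0,0.1,-8.2,0,0,0,-1]]' 25 && python3 -m crank '[[0,0,0,0,0,0,-1],[0,0,0,0,0,0,-1],[0,0,0,0,0,0,-1],[0,0,0,0,0,0,-1],[0,0,0,0,0,0,-1]]' 25; python3 -c "
from h import *
print(get_state()['moment'])"
```

```text
clock: 2.65
position: [0.5576, 0.3799, 0.1113]
tool_rot: [0.871, 0.491, 0.002, -0.0]
force: [-0.6, -0.7, -0.1]
width: 0.514
gripper_force: 0.0
clock: 3.15
position: [0.556, 0.3792, 0.1088]
tool_rot: [0.871, 0.491, 0.0, -0.0]
force: [-0.4, 0.6, 1.1]
width: 0.003
gripper_force: 0.0
[ 0.00590155  0.02545445 -0.01602435]
```

```bash
python3 - <<'E'
from h import *
a=snap('wrist');b=snap('side');s=b[120:220,160:280]
cv2.imwrite('pics/w2.png',np.hstack([cv2.resize(a,(560,420)),cv2.resize(s,(240,420*1)[::1])])[...,::-1])
E
```

```text
(no output)
```

View pics/w2.png

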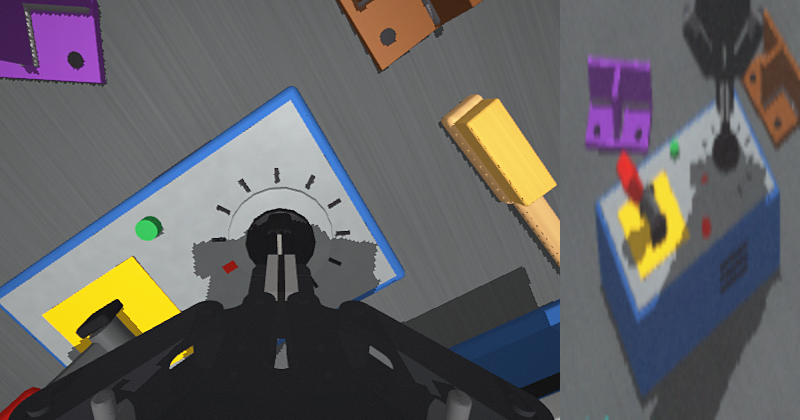

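```bash
python3 - <<'E'
from h import *
s=get_state();p=s['position'];print(p,s['width'],s['gripper_force'],arm.grip_depth)
for q in(p,p+[0,0,.019],[.5566,.379,.0985],[.5566,.379,.0865],[.5566,.379,.1305]):print(np.round(proj('wrist',q)))
print('knob disc at z.0985',onz('wrist',281,240,.0985),'side tip',proj('side',p),'side knob', proj('side',[.5566,.379,.1]))
a=cv2.imread('pics/w2.png');cv2.imwrite('pics/w2c.png',cv2.resize(a[170:330,200:370],None,fx=4,fy=3.7,interpolation=cv2.INTER_CUBIC))
E
```

```text
[0.5559526  0.37908539 0.10857593] 0.0014985646567822523 0.0 0.0187
[280. 250.]
[280. 265.]
[281. 243.]
[281. 236.]
[281. 267.]
knob disc at z.0985 [0.55742911 0.38070126 0.0985    ] side tip [242.00070894 152.72200513] side knob [242.28385479 154.65577803]
```

View pics/w2c.png

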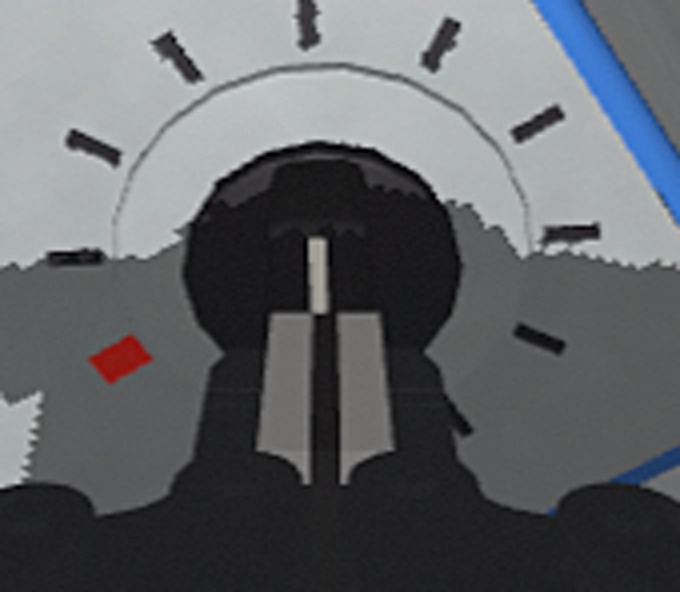

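```bash
python3 - <<'E'
from h import *
p=get_state()['position'];d=np.array([.506,.862,0]);n=np.array([-.862,.506,0])
f=lambda q:(proj('wrist',q)-[200,170])*[4,3.7]
for z in(0,.01,.02,.03): print('pad front',z,np.round(f(p+.011*d+[0,0,z])),np.round(f(p+.011*d+.0075*n+[0,0,z])))
k=np.array([.5566,.379,0])
for z in(.0985,.11,.12,.1305): print('bar ctr/end',z,np.round(f(k+[0,0,z])),np.round(f(k+.021*d+[0,0,z])),np.round(f(k+.021*d+.007*n+[0,0,z])))
print('ring r28', [np.round(f(k+r*d+[0,0,.0865])) for r in(.02,.028,.035)], 'panel red', onz('wrist',200+120/4,170+359/3.7,.0865)-k)
E
```

```text
pad front 0 [320. 232.] [268. 232.]
pad front 0.01 [320. 256.] [265. 257.]
pad front 0.02 [319. 284.] [261. 285.]
pad front 0.03 [319. 315.] [257. 316.]
bar ctr/end 0.0985 [325. 269.] [323. 150.] [277. 150.]
bar ctr/end 0.11 [325. 298.] [323. 172.] [274. 173.]
bar ctr/end 0.12 [325. 326.] [323. 194.] [271. 195.]
bar ctr/end 0.1305 [325. 360.] [323. 220.] [267. 221.]
ring r28 [array([323., 135.]), array([323.,  90.]), array([322.,  49.])] panel red [-0.04170041 -0.00162955  0.0865    ]
```

```bash
python3 -m crank '[[0,0,0,0,0,8,-1],[0,0,0,0,0,15,-1],[0,0,0,0,0,15,-1],[0,0,0,0,0,15,-1],[0,0,0,0,0,15,-1]]' 25; python3 - <<'E'
from h import *
s=get_state();print(s['moment'],s['force'],s['width'],s['gripper_force'],s['position'])
a=snap('wrist');np.save('w3.npy',a)
cv2.imwrite('pics/w3c.png',cv2.resize(a[170:330,200:370],None,fx=4,fy=3.7,interpolation=cv2.INTER_CUBIC)[...,::-1])
E
```

```text
clock: 3.75
position: [0.556, 0.379, 0.1085]
tool_rot: [0.8, 0.6, -0.0, 0.0]
force: [0.5, -0.2, -0.5]
width: -0.002
gripper_force: 0.0
[-0.01099806  0.04804677 -0.01459089] [ 0.50599714 -0.23420924 -0.53036714] -0.0019646481585576508 0.0 [0.55600625 0.37903187 0.10852463]
```

View pics/w3c.png

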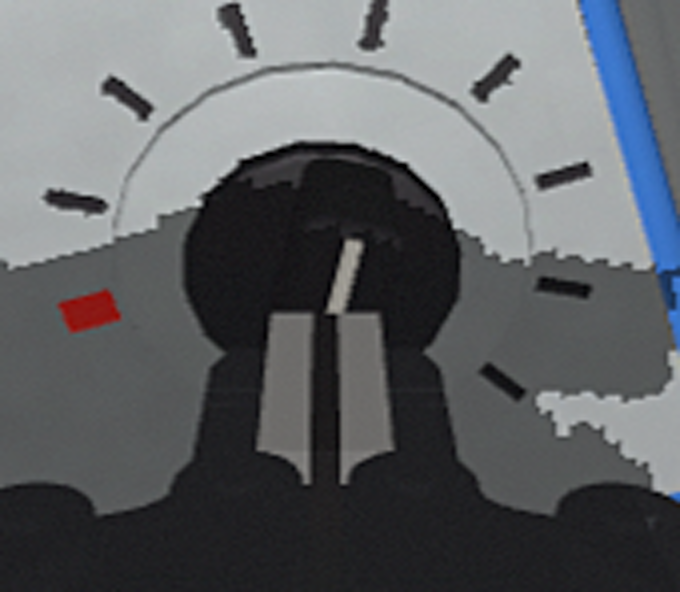

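The fingers closed above the bar, as their visible ends sit higher than the nominal TCP. I'll rotate back, open, go 15 mm lower and close again.

```bash
python3 -m crank '[[0,0,0,0,0,-8,1],[0,0,0,0,0,-15,1],[0,0,0,0,0,-15,1],[0,0,0,0,0,-15,1],[0,0,0,0,0,-15,1]]' && python3 -m crank '[[0,0,-0.5,0,0,0,1],[0,0,-1,0,0,0,1],[0,0,-1.5,0,0,0,1],[0,0,-1.5,0,0,0,1],[0,0,-1.5,0,0,0,1]]'  && python3 -m crank '[[0,0,0,0,0,0,-1],[0,0,0,0,0,0,-1],[0,0,0,0,0,0,-1],[0,0,0,0,0,0,-1],[0,0,0,0,0,0,-1]]' 25 && python3 -m crank '[[0,0,0,0,0,0,-1],[0,0,0,0,0,0,-1],[0,0,0,0,0,0,-1],[0,0,0,0,0,0,-1],[0,0,0,0,0,0,-1]]' 25
```

```text
clock: 4.3
position: [0.5559, 0.3792, 0.1086]
tool_rot: [0.87, 0.492, -0.0, 0.0]
force: [0.1, 0.3, 0.3]
width: 0.843
gripper_force: 0.0
clock: 4.8
position: [0.5559, 0.379, 0.0933]
tool_rot: [0.871, 0.491, -0.0, 0.0]
force: [-0.6, 0.5, -0.5]
width: 0.997
gripper_force: 0.0
clock: 5.3
position: [0.5558, 0.3794, 0.0937]
tool_rot: [0.871, 0.491, -0.0, -0.0]
force: [-5.8, 3.3, 9.4]
width: 0.154
gripper_force: 30.0
clock: 5.8
position: [0.5558, 0.3795, 0.0938]
tool_rot: [0.871, 0.491, 0.0, -0.0]
force: [-3.8, 0.2, 3.8]
width: 0.153
gripper_force: 29.3
```

Gripped (13 mm). Now winding anticlockwise by about 122°.

```bash
python3 -m crank '[[0,0,0,0,0,8,-1],[0,0,0,0,0,16,-1],[0,0,0,0,0,24,-1],[0,0,0,0,0,32,-1],[0,0,0,0,0,40,-1]]' && python3 -m crank '[[0,0,0,0,0,8,-1],[0,0,0,0,0,16,-1],[0,0,0,0,0,24,-1],[0,0,0,0,0,32,-1],[0,0,0,0,0,40,-1]]' && python3 -m crank '[[0,0,0,0,0,7,-1],[0,0,0,0,0,14,-1],[0,0,0,0,0,21,-1],[0,0,0,0,0,28,-1],[0,0,0,0,0,33,-1]]' && python3 -c "
from h import *
print(get_state()['moment'])" && python3 -m crank '[[0,0,0,0,0,3,-1],[0,0,0,0,0,6,-1],[0,0,0,0,0,9,-1],[0,0,0,0,0,10,-1],[0,0,0,0,0,10,-1]]' && python3 -c "
from h import *
print(get_state()['moment'],get_state()['tool_rot'])"
```

```text
clock: 6.3
position: [0.5558, 0.3795, 0.0938]
tool_rot: [0.648, 0.761, 0.0, -0.0]
force: [-2.7, 0.4, 2.4]
width: 0.154
gripper_force: 29.3
clock: 6.8
position: [0.5558, 0.3795, 0.0938]
tool_rot: [0.349, 0.937, 0.0, -0.0]
force: [-2.5, 0.6, 4.9]
width: 0.155
gripper_force: 29.3
clock: 7.3
position: [0.5558, 0.3795, 0.0938]
tool_rot: [0.069, 0.998, 0.0, -0.0]
force: [-2.6, 1.5, 4.0]
width: 0.15
gripper_force: 29.3
[ 0.25716636  0.64474088 -0.06484001]
clock: 7.8
position: [0.5558, 0.3795, 0.0938]
tool_rot: [-0.016, 1.0, 0.0, -0.0]
force: [-3.3, 1.0, 5.2]
width: 0.153
gripper_force: 29.5
[ 0.30210195  0.75285798 -0.15856318] [-1.56042578e-02  9.99878175e-01  3.64693465e-04 -9.96856850e-05]
```

```bash
python3 -m crank '[[0,0,0,0,0,2,-1],[0,0,0,0,0,4,-1],[0,0,0,0,0,4,-1],[0,0,0,0,0,4,-1],[0,0,0,0,0,4,-1]]' && python3 -c "
from h import *
print(get_state()['moment'],get_state()['tool_rot'])"
```

```text
clock: 8.3
position: [0.5566, 0.3794, 0.0939]
tool_rot: [-0.05, 0.999, 0.0, 0.001]
force: [0.3, 2.4, 3.3]
width: 0.157
gripper_force: 43.2
[ 0.5872685   0.01639691 -0.54393592] [-5.01783693e-02  9.98740054e-01  3.65103066e-04  5.50040695e-04]
```

```bash
python3 -m crank '[[0,0,0,0,0,0,1],[0,0,0,0,0,0,1],[0,0,0,0,0,0,1],[0,0,0,0,0,0,1],[0,0,4,0,0,0,1]]' && python3 -m crank '[[0,0,4,0,0,0,1],[0,0,8,0,0,0,1],[0,0,12,0,0,0,1],[0,0,12,0,0,-4,1],[0,0,12,0,0,-4,1]]' && python3 - <<'E'
from h import *
print(get_state()['position'])
a=snap('wrist','pics/w4.png');np.save('w4',a)
k=[.5566,.379,.1305];u,v=np.round(proj('wrist',k)).astype(int);print(u,v)
c=a[max(v-50,0):v+50,u-60:u+60];m=((c.min(2)>170)*255).astype(np.uint8)
cv2.imwrite('pics/w4c.png',cv2.resize(c,None,fx=5,fy=5)[...,::-1])
E
```

```text
clock: 8.8
position: [0.553, 0.3764, 0.1281]
tool_rot: [-0.051, 0.999, -0.003, -0.004]
force: [-0.2, -0.8, 1.0]
width: 0.98
gripper_force: 0.0
clock: 9.3
position: [0.5564, 0.3792, 0.255]
tool_rot: [-0.015, 1.0, 0.001, 0.001]
force: [-0.0, -0.5, -0.9]
width: 0.997
gripper_force: 0.0
[0.55640647 0.3792333  0.25496021]
282 198
```

View pics/w4c.png

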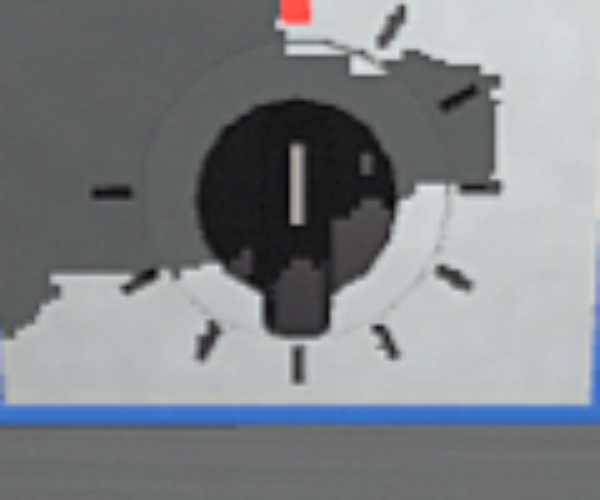

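The white mark now points at the red tick, so the knob is at zero. Next is the isolator.

```bash
python3 -m crank '[[-5,0,0,0,0,0,-1],[-10,0,0,0,0,0,-1],[-15,-0.5,0,0,0,0,-1],[-20,-0.5,0,0,0,0,-1],[-23,-0.5,0,0,0,0,-1]]' && python3 -m crank '[[0,0,-4,0,0,0,-1],[0,0,-8,0,0,0,-1],[0,0,-12,0,0,0,-1],[0,0,-13.5,0,0,0,-1],[0,0,-13.5,0,0,0,-1]]' && python3 -m crank '[[1.5,0,0,0,0,0,-1],[3,0,0,0,0,0,-1],[4.5,0,0,0,0,0,-1],[6,0,0,0,0,0,-1],[7,0,0,0,0,0,-1]]'&& python3 -m crank '[[1,0,0,0,0,0,-1],[2,0,0,0,0,0,-1],[3,0,0,0,0,0,-1],[3.5,0,0,0,0,0,-1],[3.5,0,0,0,0,0,-1]]'
```

```text
clock: 9.85
position: [0.3218, 0.3733, 0.2523]
tool_rot: [-0.018, 1.0, -0.001, -0.001]
force: [0.2, -0.2, -0.3]
width: 0.147
gripper_force: 0.0
clock: 10.35
position: [0.3241, 0.3717, 0.1151]
tool_rot: [-0.017, 1.0, -0.003, -0.002]
force: [-0.4, -0.1, 0.7]
width: 0.003
gripper_force: 0.0
clock: 10.85
position: [0.3985, 0.3739, 0.1191]
tool_rot: [-0.015, 1.0, 0.0, 0.001]
force: [0.1, 0.6, 0.2]
width: -0.001
gripper_force: 0.3
clock: 11.35
position: [0.4304, 0.3739, 0.1184]
tool_rot: [-0.016, 1.0, -0.0, -0.001]
force: [-3.0, -0.7, 2.1]
width: -0.002
gripper_force: 1.9
```

```bash
python3 -m crank '[[-2,0,0,0,0,0,-1],[-4,0,2,0,0,0,-1],[-4,-3,7,0,0,-8,-1],[-4,-7,12,0,0,-16,-1],[-4,-11,17,0,0,-24,-1]]' && python3 -m crank '[[0,-4,2,0,0,-8,-1],[0,-8,2,0,0,-16,-1],[0,-12,2,0,0,-24,-1],[0,-16,2,0,0,-32,-1],[0,-19,2,0,0,-40,-1]]' && python3 -m crank '[[0,0,0,0,0,-8,1],[0,0,0,0,0,-16,1],[0,0,0,0,0,-17,1],[0,0,0,0,0,-17,1],[0,0,0,0,0,-17,1]]' && python3 - <<'E'
from h import *
t=snap('top');hs=cv2.cvtColor(t,cv2.COLOR_RGB2HSV);m=(((hs[...,0]<6)|(hs[...,0]>174))&(hs[...,1]>150)&(hs[...,2]>80)).astype(np.uint8)
m[:,:180]=0;m[:,230:]=0;m[:180]=0;m[265:]=0
n,l,st,ce=cv2.connectedComponentsWithStats(m)
for i in range(1,n):
    if st[i,4]>8:print('isolator red',ce[i],st[i,4])
print('tip on/off would be', proj('top',[.3908,.3734,.1495]),proj('top',[.4585,.3755,.1495]))
s=get_state();print(s['position'],s['tool_rot'])
a=snap('wrist','pics/w5.png')
import pickle;pickle.dump(vision.get_calibration('wrist'),open('w5.pkl','wb'))
E
```

```text
clock: 11.85
position: [0.3907, 0.2859, 0.2617]
tool_rot: [0.194, 0.981, 0.0, 0.0]
force: [1.5, 0.1, 0.2]
width: -0.005
gripper_force: 0.0
clock: 12.35
position: [0.3909, 0.0942, 0.2805]
tool_rot: [0.519, 0.855, 0.0, 0.0]
force: [0.5, -0.5, -0.4]
width: 0.0
gripper_force: 0.0
clock: 12.85
position: [0.391, 0.0969, 0.2802]
tool_rot: [0.636, 0.772, 0.0, 0.0]
force: [1.1, 0.7, -0.5]
width: 0.846
gripper_force: 0.0
isolator red [215.81818182 218.45454545] 11
isolator red [197.31578947 228.2       ] 95
tip on/off would be [197.9837909  248.52573881] [197.37216186 227.91312806]
[0.39098211 0.0968589  0.28012585] [ 6.36019219e-01  7.71673216e-01 -2.84323680e-05  2.51495439e-05]
```

View pics/w5.png

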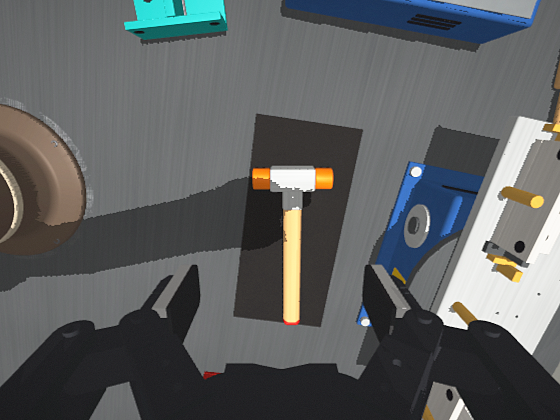

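The isolator is off: its red grip is at (197,228) in the top view, right where the off position was predicted. The wrist view shows the mallet head at (293,179), with faces at (253,179) and (333,178), and the handle end at (291,322).

```bash
python3 - <<'E'
from h import *
import pickle
c=pickle.load(open('w5.pkl','rb'))
P=lambda u,v,z=.02: onz('wrist',u,v,z,c)[:2]
h=P(293,179.5);e=P(291,321,.019);f=[P(253,179.5),P(333,178)]
d=h-e;print('head',h,'end',e,'len',np.linalg.norm(d),'ang',np.degrees(np.arctan2(d[1],d[0])),'head2',np.mean(f,0),np.linalg.norm(f[0]-f[1]),np.degrees(np.arctan2(*(f[1]-f[0])[::-1])))
x=d/np.linalg.norm(d);print('grip point origin+10mm',h-.055*x, 'origin',h-.065*x)
# jig: yellow pins & bracket from wrist
s=get_state();print(s['position'])
for z in (.14,): print('plate edge pts',[P(u,v,z) for u,v in((523,116),(430,325))])
E
```

```text
head [0.40966685 0.08927301] end [ 0.45381937 -0.14138821] len 0.2348489819057115 ang 100.83631633771896 head2 [0.40940639 0.09030904] 0.1121612118100143 12.048332140300943
grip point origin+10mm [0.42000706 0.03525375] origin [0.4218871  0.02543207]
[0.39097636 0.09684233 0.28010674]
plate edge pts [array([0.6023531 , 0.21378724]), array([ 0.59364774, -0.0272093 ])]
```

```bash
python3 -m crank '[[-2,-3,-4,0,0,0,-1],[-2,-6.2,-8,0,0,0,-1],[-2,-6.2,-12,0,0,0,-1],[-2,-6.2,-16,0,0,0,-1],[-2,-6.2,-20,0,0,0,-1]]' && python3 -m crank '[[0,0,-4,0,0,0,-1],[0,0,-6,0,0,0,-1],[0,0,-7,0,0,0,-1],[0,0,-7.5,0,0,0,-1],[0,0,-7.5,0,0,0,-1]]'
```

```text
clock: 13.45
position: [0.3711, 0.0345, 0.079]
tool_rot: [0.637, 0.771, 0.001, 0.0]
force: [1.3, 1.5, -0.7]
width: 0.144
gripper_force: 0.0
clock: 13.95
position: [0.3713, 0.0348, 0.0053]
tool_rot: [0.637, 0.771, 0.0, 0.0]
force: [0.3, 0.7, 0.7]
width: 0.005
gripper_force: 0.0
```

```bash
python3 -m crank '[[0,0,-0.3,0,0,0,-1],[0,0,-0.6,0,0,0,-1],[0,0,-0.9,0,0,0,-1],[0,0,-0.9,0,0,0,-1],[0,0,-0.9,0,0,0,-1]]' && python3 -m crank '[[0,0,-0.2,0,0,0,-1],[0,0,-0.4,0,0,0,-1],[0,0,-0.6,0,0,0,-1],[0,0,-0.6,0,0,0,-1],[0,0,-0.6,0,0,0,-1]]'
```

```text
clock: 14.45
position: [0.371, 0.0347, -0.0038]
tool_rot: [0.637, 0.771, 0.0, 0.0]
force: [1.1, -0.6, -0.5]
width: -0.003
gripper_force: 0.0
clock: 14.95
position: [0.3709, 0.0346, -0.0099]
tool_rot: [0.637, 0.771, -0.0, -0.0]
force: [-0.6, 0.5, 0.7]
width: -0.002
gripper_force: 0.0
```

```bash
for i in 1 2 3; do python3 -m crank '[[0,0,-0.1,0,0,0,-1],[0,0,-0.2,0,0,0,-1],[0,0,-0.3,0,0,0,-1],[0,0,-0.4,0,0,0,-1],[0,0,-0.4,0,0,0,-1]]' | egrep 'pos|force: \['; done
```

```text
position: [0.3709, 0.0346, -0.014]
force: [-0.4, -0.8, 0.2]
position: [0.3709, 0.0347, -0.018]
force: [-0.1, 0.5, 0.3]
position: [0.3711, 0.0347, -0.0208]
force: [-6.1, -0.3, 27.6]
```

```bash
python3 -m crank '[[0,0,4,0,0,0,1],[0,0,7,0,0,0,1],[3,0,7,0,0,0,1],[4.9,0.1,7,0,0,0,1],[4.9,0.1,7,0,0,0,1]]' && python3 -m crank '[[0,0,-2,0,0,0,1],[0,0,-4,0,0,0,1],[0,0,-5.5,0,0,0,1],[0,0,-6.7,0,0,0,1],[0,0,-6.7,0,0,0,1]]' && python3 -m crank '[[0,0,0,0,0,0,-1],[0,0,0,0,0,0,-1],[0,0,0,0,0,0,-1],[0,0,0,0,0,0,-1],[0,0,0,0,0,0,-1]]' 110 && python3 -m crank '[[0,0,0,0,0,0,-1],[0,0,0,0,0,0,-1],[0,0,0,0,0,0,-1],[0,0,2,0,0,0,-1],[0,0,4,0,0,0,-1]]'
```

```text
clock: 16.95
position: [0.4229, 0.036, 0.0487]
tool_rot: [0.637, 0.771, 0.001, 0.001]
force: [-0.8, 0.2, -0.3]
width: 0.85
gripper_force: 0.0
clock: 17.45
position: [0.4178, 0.0354, -0.0203]
tool_rot: [0.637, 0.771, -0.002, -0.001]
force: [0.0, -0.4, 0.4]
width: 1.005
gripper_force: 0.0
clock: 17.95
position: [0.4202, 0.0358, -0.018]
tool_rot: [0.637, 0.771, 0.0, 0.0]
force: [-2.0, -0.6, 11.9]
width: 0.282
gripper_force: 107.6
clock: 18.45
position: [0.419, 0.0354, 0.0213]
tool_rot: [0.637, 0.771, -0.001, -0.001]
force: [0.7, -0.1, -3.5]
width: 0.281
gripper_force: 108.9
```

```bash
python3 -m crank '[[0,0,4,0,0,0,-1],[0,0,8,0,0,-4,-1],[2,-1,12,0,0,-8,-1],[4,-2,16,0,0,-12,-1],[8,-3.5,20,0,0,-12,-1]]' && python3 -m crank '[[4,0,4,0,0,0,-1],[6,0,8,0,0,0,-1],[6,0,8,0,0,0,-1],[6,0,8,0,0,0,-1],[6,0,8,0,0,0,-1]]' && python3 - <<'E'
from h import *
import pickle
s=get_state();print(s['position'],s['tool_rot'],s['gripper_force'])
a=snap('wrist','pics/w6.png')
pickle.dump(vision.get_calibration('wrist'),open('w6.pkl','wb'))
E
```

```text
clock: 18.95
position: [0.4932, 0.0028, 0.2176]
tool_rot: [0.715, 0.699, 0.0, -0.0]
force: [1.7, 0.4, -4.7]
width: 0.278
gripper_force: 109.2
clock: 19.45
position: [0.5522, 0.0028, 0.2934]
tool_rot: [0.714, 0.7, -0.001, -0.001]
force: [-0.2, -0.2, -4.1]
width: 0.28
gripper_force: 109.4
[0.55221745 0.00281695 0.2933775 ] [ 0.71424513  0.69989294 -0.00149557 -0.00123942] 109.35502052307129
```

View pics/w6.png

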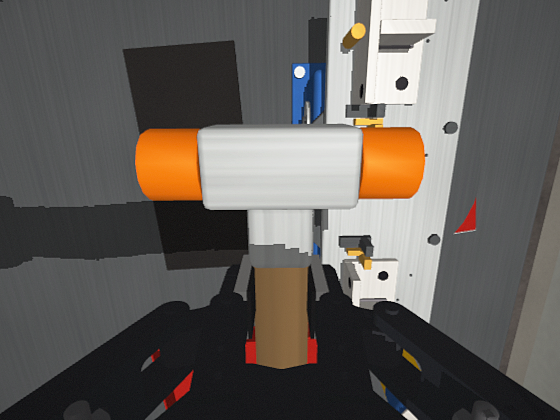

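```bash
python3 - <<'E'
from h import *
import pickle
c=pickle.load(open('w6.pkl','rb'));P=lambda u,v,z:np.round(onz('wrist',u,v,z,c),4)[:2]
a=cv2.imread('pics/w6.png').astype(int)
g=a.sum(2)
for v in(70,85,95): 
    r=g[v];print(v,[ (i,r[i]) for i in range(320,485) if abs(r[i+1]-r[i-1])>90])
print('front edge base3',P(431,20,.148),P(414,103,.148),'end3 -y',P(395,103,.148))
print('flange back top3',P(367,30,.19),'flange end')
print('rear edge',P(328,20,.14),P(327,100,.14),'front',P(478,10,.14),P(455,125,.14))
print('face',P(423,163,.2933+.0375),'headc',P(280,166,.2933+.0375))
E
```

```text
70 [(321, np.int64(200)), (326, np.int64(228)), (327, np.int64(379)), (328, np.int64(533)), (329, np.int64(656)), (351, np.int64(680)), (352, np.int64(457)), (353, np.int64(304)), (366, np.int64(242)), (367, np.int64(683)), (420, np.int64(646)), (467, np.int64(617)), (468, np.int64(461)), (469, np.int64(276))]
85 [(320, np.int64(375)), (321, np.int64(245)), (326, np.int64(238)), (327, np.int64(460)), (328, np.int64(616)), (350, np.int64(705)), (351, np.int64(481)), (352, np.int64(303)), (360, np.int64(270)), (361, np.int64(125)), (362, np.int64(3)), (363, np.int64(274)), (365, np.int64(239)), (366, np.int64(687)), (394, np.int64(765)), (395, np.int64(571)), (396, np.int64(164)), (406, np.int64(108)), (407, np.int64(314)), (408, np.int64(724)), (418, np.int64(655)), (465, np.int64(607)), (466, np.int64(416)), (467, np.int64(243))]
95 [(320, np.int64(375)), (321, np.int64(250)), (325, np.int64(237)), (326, np.int64(285)), (327, np.int64(489)), (328, np.int64(633)), (349, np.int64(709)), (350, np.int64(488)), (351, np.int64(299)), (359, np.int64(242)), (360, np.int64(90)), (361, np.int64(3)), (362, np.int64(214)), (364, np.int64(271)), (365, np.int64(549)), (366, np.int64(760)), (417, np.int64(669)), (464, np.int64(521)), (465, np.int64(316))]
front edge base3 [0.6878 0.1559] [0.6803 0.0867] end3 -y [0.6622 0.087 ]
flange back top3 [0.6213 0.1398] flange end
rear edge [0.5978 0.1599] [0.5985 0.0914] front [0.7324 0.1649] [0.7265 0.0653]
face [0.613  0.0583] headc [0.5533 0.0582]
```

```bash
python3 -m crank '[[-1.2,3,-3,0,0,0,-1],[-1.2,6,-6,0,0,0,-1],[-1.2,9,-9,0,0,0,-1],[-1.2,11.4,-12,0,0,0,-1],[-1.2,11.4,-15.9,0,0,0,-1]]' && python3 -m crank '[[1,0,0,0,0,0,-1],[1.5,0,0,0,0,0,-1],[2,0,0,0,0,0,-1],[2.2,0,0,0,0,0,-1],[2.2,0,0,0,0,0,-1]]' && python3 -m crank '[[0.2,0,0,0,0,0,-1],[0.4,0,0,0,0,0,-1],[0.5,0,0,0,0,0,-1],[0.5,0,0,0,0,0,-1],[0.5,0,0,0,0,0,-1]]'
```

```text
clock: 20.0
position: [0.5408, 0.1217, 0.135]
tool_rot: [0.712, 0.702, 0.001, -0.001]
force: [1.3, 0.9, -4.1]
width: 0.277
gripper_force: 109.3
clock: 20.5
position: [0.5653, 0.1165, 0.1377]
tool_rot: [0.715, 0.699, 0.001, 0.001]
force: [-0.4, -0.4, -4.1]
width: 0.282
gripper_force: 109.6
clock: 21.0
position: [0.568, 0.1168, 0.1361]
tool_rot: [0.714, 0.7, -0.001, -0.001]
force: [-4.8, -1.1, -1.8]
width: 0.279
gripper_force: 110.1
```

```bash
python3 -m crank '[[-1.5,0,0,0,0,0,-1],[-1.5,0,0,0,0,0,-1],[0.5,0,0,0,0,0,-1],[0.5,0,0,0,0,0,-1],[0.5,0,0,0,0,0,-1]]' | egrep 'pos|force: \[|rot' && python3 -m crank '[[-3,0,0,0,0,0,-1],[-3,-4,0,0,0,0,-1],[-3,-6.2,0,0,0,0,-1],[-2,-6.2,0,0,0,0,-1],[-2,-6.2,0,0,0,0,-1]]' | egrep 'pos|force: \[' && python3 -m crank '[[1.5,0,0,0,0,0,-1],[1.5,0,0,0,0,0,-1],[1.5,0,0,0,0,0,-1],[1.5,0,0,0,0,0,-1],[1.5,0,0,0,0,0,-1]]' | egrep 'pos|force: \[' 
```

```text
position: [0.5747, 0.1168, 0.1362]
tool_rot: [0.714, 0.7, 0.0, 0.0]
force: [0.0, -0.4, -3.9]
position: [0.5556, 0.0544, 0.1368]
force: [0.3, 1.4, -4.4]
position: [0.5686, 0.0552, 0.1363]
force: [-0.0, -1.0, -3.8]
```

```bash
python3 - <<'E'
from h import *
import pickle
s=get_state();print(s['position'])
a=snap('wrist','pics/w7.png')
pickle.dump(vision.get_calibration('wrist'),open('w7.pkl','wb'))
b=snap('side','pics/s7.png')
cv2.imwrite('pics/v7.png',np.hstack([cv2.resize(a,(480,360)),cv2.resize(b[140:280,270:395],(320,360),interpolation=cv2.INTER_CUBIC)])[...,::-1])
E
```

```text
[0.56863984 0.05522572 0.13630324]
```

View pics/v7.png

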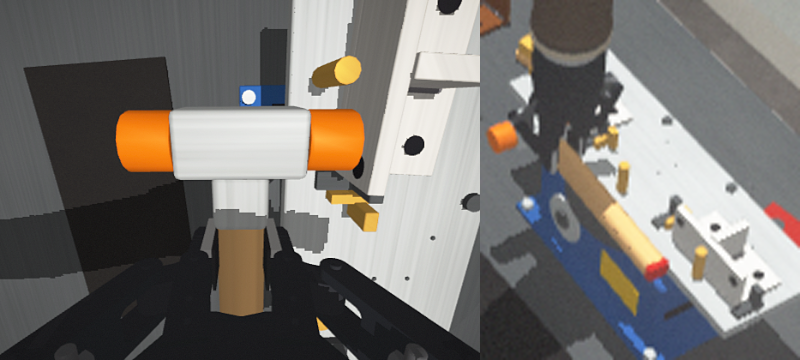

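The wrist view shows the mallet face at the right end of bracket 3. The flange's back-top edge slopes from about (370,190) to (400,10) in the scaled view, so the left end has moved out. I'll measure the skew.

```bash
cat > m.py <<'E'
from h import *
import sys
# bright flange-top strip: left edge per row -> world at z=.19 ; fit line
def edge(a,c,rows,lo,hi,z=.19,thr=520,show=False):
    P=[]
    for v in rows:
        r=a[v].astype(int).sum(1); d=np.convolve(r,[1,1,0,-1,-1],'same')
        if show: print(v,[(i,r[i]) for i in range(lo,hi) if abs(r[i+1]-r[i-1])>80])
E
python3 - <<'E'
from m import *
a=cv2.imread('pics/w7.png')
edge(a,None,(8,30,50,110,130,150,200,215,228),380,520,show=True)
E
```

```text
8 [(411, np.int64(683)), (412, np.int64(464)), (413, np.int64(296)), (473, np.int64(281)), (474, np.int64(519)), (475, np.int64(633)), (508, np.int64(721)), (509, np.int64(519)), (510, np.int64(304)), (511, np.int64(169))]
30 [(404, np.int64(694)), (405, np.int64(472)), (406, np.int64(306)), (468, np.int64(287)), (469, np.int64(512)), (470, np.int64(618))]
50 [(402, np.int64(696)), (403, np.int64(467)), (404, np.int64(289)), (464, np.int64(378)), (465, np.int64(548)), (466, np.int64(635))]
110 [(393, np.int64(709)), (394, np.int64(487)), (395, np.int64(323)), (452, np.int64(329)), (453, np.int64(563)), (454, np.int64(677)), (474, np.int64(620)), (475, np.int64(408)), (506, np.int64(355)), (507, np.int64(718))]
130 [(448, np.int64(311)), (449, np.int64(572)), (450, np.int64(689))]
150 [(443, np.int64(312)), (444, np.int64(504)), (445, np.int64(629)), (518, np.int64(663))]
200 [(391, np.int64(116)), (392, np.int64(265)), (393, np.int64(331)), (410, np.int64(352)), (411, np.int64(206)), (412, np.int64(27)), (423, np.int64(116)), (424, np.int64(297)), (433, np.int64(298)), (434, np.int64(545)), (435, np.int64(665))]
215 [(407, np.int64(212)), (411, np.int64(145)), (412, np.int64(228)), (413, np.int64(319)), (430, np.int64(378)), (431, np.int64(573)), (432, np.int64(669))]
228 [(380, np.int64(310)), (386, np.int64(216)), (387, np.int64(450)), (388, np.int64(551)), (410, np.int64(557)), (411, np.int64(392)), (412, np.int64(242)), (419, np.int64(207)), (420, np.int64(144)), (430, np.int64(137)), (431, np.int64(211)), (432, np.int64(257)), (435, np.int64(355)), (440, np.int64(456)), (448, np.int64(582))]
```

```bash
cat > m.py <<'E'
from h import *
JY=-1.0 # jig yaw deg
def skew(yc,x0,nm='wrist',a=None,c=None,half=.05,win=26):
    """flange back-top edge: dark->bright crossing near predicted place"""
    if a is None: c=None; a=vision.read_camera(nm); c=vision.get_calibration(nm)
    g=cv2.cvtColor(a,cv2.COLOR_RGB2GRAY).astype(float);Q=[]
    for y in np.arange(yc-half,yc+half,.003):
        u,v=proj(nm,[x0,y,.19],c);v=int(round(v))
        if not(0<=v<420 and win<u<560-win):continue
        us=np.arange(int(u)-win,int(u)+win);r=g[v,us];d=r[2:]-r[:-2]
        i=int(np.argmax(d))
        if d[i]>50: 
            q=onz(nm,us[i+1],v,.19,c)[:2]; Q.append(q)
    Q=np.array(Q)
    if len(Q)<4: print('few',len(Q));return
    for _ in range(4):
        p=np.polyfit(Q[:,1],Q[:,0],1);e=abs(Q[:,0]-np.polyval(p,Q[:,1]));k=e<max(.002,1.5*np.median(e));Q=Q[k]
    print(nm,'n',len(Q),'x at ends(-y,+y):',np.round(np.polyval(p,[yc-.031,yc+.031]),4),'yaw rel jig',round(np.degrees(np.arctan(-p[0]))-JY,2))
E
python3 - <<'E'
from m import *
import pickle
a=cv2.imread('pics/w7.png')[...,::-1].copy();c=pickle.load(open('w7.pkl','rb'))
skew(.141,.632,a=a,c=c)
a=cv2.imread('pics/w6.png')[...,::-1].copy();c=pickle.load(open('w6.pkl','rb'))
skew(.141,.624,a=a,c=c)
E
```

```text
wrist n 25 x at ends(-y,+y): [0.6287 0.633 ] yaw rel jig -3.03
wrist n 23 x at ends(-y,+y): [0.6228 0.6234] yaw rel jig 0.42
```

```bash
python3 -m crank '[[-1.2,0,0,0,0,0,-1],[-1.2,0,0,0,0,0,-1],[1.0,0,0,0,0,0,-1],[1.0,0,0,0,0,0,-1],[1.0,0,0,0,0,0,-1]]' | egrep 'pos|force: \[|rot' && python3 -m crank '[[-3,0,0,0,0,0,-1],[-3,4,0,0,0,0,-1],[-3,6.2,0,0,0,0,-1],[-2,6.2,0,0,0,0,-1],[-2,6.2,0,0,0,0,-1]]' | egrep 'pos|force: \[' && python3 -c "
from m import *
skew(.141,.636)"
```

```text
position: [0.5789, 0.0549, 0.1361]
tool_rot: [0.714, 0.7, 0.0, -0.0]
force: [-0.0, -0.3, -4.2]
position: [0.5599, 0.1174, 0.1366]
force: [0.3, -0.1, -3.5]
wrist n 31 x at ends(-y,+y): [0.6355 0.6342] yaw rel jig 2.16
```

```bash
python3 -m crank '[[0.8,0,0,0,0,0,-1],[0.8,0,0,0,0,0,-1],[2.65,0,0,0,0,0,-1],[2.65,0,0,0,0,0,-1],[2.65,0,0,0,0,0,-1]]' | egrep 'pos|force: \[|rot' && python3 -m crank '[[-3,0,0,0,0,0,-1],[-3,-4,0,0,0,0,-1],[-3,-6.2,0,0,0,0,-1],[-2.5,-6.2,0,0,0,0,-1],[-2.5,-6.2,0,0,0,0,-1]]' | egrep 'pos|force: \[' && python3 -c "
from m import *
skew(.141,.641)"
```

```text
position: [0.5856, 0.1163, 0.1361]
tool_rot: [0.715, 0.7, -0.0, 0.0]
force: [-0.6, -0.4, -2.9]
position: [0.5613, 0.0544, 0.1368]
force: [0.2, 1.4, -4.0]
wrist n 24 x at ends(-y,+y): [0.6372 0.6416] yaw rel jig -3.02
```

```bash
python3 -m crank '[[1,0,0,0,0,0,-1],[1,0,0,0,0,0,-1],[2.9,0,0,0,0,0,-1],[2.9,0,0,0,0,0,-1],[2.9,0,0,0,0,0,-1]]' | egrep 'pos|force: \[|rot' && python3 -m crank '[[-3.5,0,0,0,0,0,-1],[-3.5,4,0,0,0,0,-1],[-3.5,6.2,0,0,0,0,-1],[-2.5,6.2,0,0,0,0,-1],[-2.5,6.2,0,0,0,0,-1]]' | egrep 'pos|force: \[' && python3 -c "
from m import *
skew(.141,.645)"
```

```text
position: [0.5896, 0.0554, 0.1359]
tool_rot: [0.714, 0.7, -0.0, -0.0]
force: [0.3, 0.2, -4.1]
position: [0.5654, 0.1176, 0.1366]
force: [-0.3, -0.9, -4.3]
wrist n 33 x at ends(-y,+y): [0.647  0.6437] yaw rel jig 4.06
```

```bash
python3 -m crank '[[1.2,0,0,0,0,0,-1],[1.2,0,0,0,0,0,-1],[2.95,0,0,0,0,0,-1],[2.95,0,0,0,0,0,-1],[2.95,0,0,0,0,0,-1]]' | egrep 'pos|force: \[|rot' && python3 -m crank '[[-3.5,0,0,0,0,0,-1],[-3.5,-4,0,0,0,0,-1],[-3.5,-6.2,0,0,0,0,-1],[-2.5,-6.2,0,0,0,0,-1],[-2.5,-6.2,0,0,0,0,-1]]' | egrep 'pos|force: \[' && python3 -c "
from m import *
skew(.141,.65)"
```

```text
position: [0.5939, 0.1162, 0.136]
tool_rot: [0.715, 0.699, -0.0, -0.0]
force: [0.4, -0.5, -4.4]
position: [0.5699, 0.0543, 0.1367]
force: [-0.9, 0.7, -4.4]
wrist n 24 x at ends(-y,+y): [0.6487 0.6517] yaw rel jig -1.79
```

```bash
python3 -m crank '[[1.2,0,0,0,0,0,-1],[1.2,0,0,0,0,0,-1],[2.8,0,0,0,0,0,-1],[2.8,0,0,0,0,0,-1],[2.8,0,0,0,0,0,-1]]' | egrep 'pos|force: \[|rot' && python3 -m crank '[[-4,0,0,0,0,0,-1],[-4,0,0,0,0,0,-1],[-4,0,0,0,0,0,-1],[-4,0,0,0,0,0,-1],[-4,0,0,0,0,0,-1]]' | egrep 'pos|force: \[' && python3 -c "
from m import *
skew(.141,.653)
print(get_state()['gripper_force'],get_state()['clock'])"
```

```text
position: [0.597, 0.0552, 0.1359]
tool_rot: [0.714, 0.7, -0.0, -0.0]
force: [-0.8, -0.2, -4.1]
position: [0.558, 0.055, 0.1367]
force: [-0.0, -0.7, -3.7]
wrist n 5 x at ends(-y,+y): [0.6553 0.652 ] yaw rel jig 3.98
111.73947930335999 27.85
```

```bash
python3 -m crank '[[-2.5,0,0,0,0,0,-1],[-2.5,-5,0,0,0,0,-1],[-2.5,-10,0,0,0,0,-1],[-2.5,-15,0,0,0,0,-1],[-2.5,-20,0,0,0,0,-1]]' | egrep 'pos|force: \[|rot' && python3 -m crank '[[0,-4,0,0,0,0,-1],[0,-7.6,0,0,0,0,-1],[0,-7.6,0,0,0,0,-1],[0,-7.6,0,0,0,0,-1],[0,-7.6,0,0,0,0,-1]]' | egrep 'pos|force: \[' && python3 -c "
from m import *
skew(-.1354,.619)"
```

```text
position: [0.5325, -0.147, 0.1366]
tool_rot: [0.714, 0.7, 0.0, 0.0]
force: [1.4, -0.5, -3.2]
position: [0.5325, -0.22, 0.1361]
force: [1.3, 1.0, -4.1]
wrist n 18 x at ends(-y,+y): [0.62   0.6207] yaw rel jig 0.36
```

```bash
python3 -m crank '[[2,0,0,0,0,0,-1],[2,0,0,0,0,0,-1],[3.6,0,0,0,0,0,-1],[3.6,0,0,0,0,0,-1],[3.6,0,0,0,0,0,-1]]' | egrep 'pos|force: \[|rot' && python3 -m crank '[[-3,0,0,0,0,0,-1],[-3,4,0,0,0,0,-1],[-3,6.2,0,0,0,0,-1],[-2,6.2,0,0,0,0,-1],[-2,6.2,0,0,0,0,-1]]' | egrep 'pos|force: \[' && python3 -c "
from m import *
skew(-.1354,.625)"
```

```text
position: [0.568, -0.2201, 0.1361]
tool_rot: [0.714, 0.7, 0.0, -0.0]
force: [-0.8, 1.0, -3.8]
position: [0.5493, -0.1581, 0.1368]
force: [-0.5, -0.2, -4.4]
wrist n 32 x at ends(-y,+y): [0.6241 0.6221] yaw rel jig 2.9
```

```bash
python3 -m crank '[[0.8,0,0,0,0,0,-1],[0.8,0,0,0,0,0,-1],[2.55,0,0,0,0,0,-1],[2.55,0,0,0,0,0,-1],[2.55,0,0,0,0,0,-1]]' | egrep 'pos|force: \[|rot' && python3 -m crank '[[-3,0,0,0,0,0,-1],[-3,-4,0,0,0,0,-1],[-3,-6.2,0,0,0,0,-1],[-2,-6.2,0,0,0,0,-1],[-2,-6.2,0,0,0,0,-1]]' | egrep 'pos|force: \[' && python3 -c "
from m import *
skew(-.1354,.63)"
```

```text
position: [0.5734, -0.1596, 0.136]
tool_rot: [0.715, 0.7, -0.0, 0.0]
force: [-0.6, 0.1, -4.1]
position: [0.5544, -0.2216, 0.1365]
force: [-0.4, 0.1, -4.4]
wrist n 22 x at ends(-y,+y): [0.6268 0.6297] yaw rel jig -1.65
```

```bash
python3 -m crank '[[0.8,0,0,0,0,0,-1],[0.8,0,0,0,0,0,-1],[2.6,0,0,0,0,0,-1],[2.6,0,0,0,0,0,-1],[2.6,0,0,0,0,0,-1]]' | egrep 'pos|force: \[|rot' && python3 -m crank '[[-3,0,0,0,0,0,-1],[-3,4,0,0,0,0,-1],[-3,6.2,0,0,0,0,-1],[-2,6.2,0,0,0,0,-1],[-2,6.2,0,0,0,0,-1]]' | egrep 'pos|force: \[' && python3 -c "
from m import *
skew(-.1354,.635)"
```

```text
position: [0.5796, -0.2205, 0.136]
tool_rot: [0.714, 0.7, 0.0, -0.0]
force: [-0.8, 1.0, -3.7]
position: [0.561, -0.1581, 0.1368]
force: [0.7, 0.0, -4.8]
wrist n 31 x at ends(-y,+y): [0.6356 0.6321] yaw rel jig 4.15
```

Left: command from 0.560, target 0.585.

```bash
python3 -m crank '[[0.8,0,0,0,0,0,-1],[0.8,0,0,0,0,0,-1],[2.5,0,0,0,0,0,-1],[2.5,0,0,0,0,0,-1],[2.5,0,0,0,0,0,-1]]' | egrep 'pos|force: \[|rot' && python3 -m crank '[[-3,0,0,0,0,0,-1],[-3,-4,0,0,0,0,-1],[-3,-6.2,0,0,0,0,-1],[-2,-6.2,0,0,0,0,-1],[-2,-6.2,0,0,0,0,-1]]' | egrep 'pos|force: \[' && python3 -c "
from m import *
skew(-.1354,.639)"
```

```text
position: [0.5845, -0.1596, 0.136]
tool_rot: [0.715, 0.7, -0.0, 0.0]
force: [0.1, 0.8, -3.4]
position: [0.5656, -0.2214, 0.1365]
force: [0.3, 1.1, -4.0]
wrist n 19 x at ends(-y,+y): [0.6378 0.6397] yaw rel jig -0.76
```

```bash
python3 -m crank '[[0.8,0,0,0,0,0,-1],[0.8,0,0,0,0,0,-1],[2.4,0,0,0,0,0,-1],[2.4,0,0,0,0,0,-1],[2.4,0,0,0,0,0,-1]]' | egrep 'pos|force: \[|rot' && python3 -m crank '[[-3,0,0,0,0,0,-1],[-3,4,0,0,0,0,-1],[-3,6.2,0,0,0,0,-1],[-2,6.2,0,0,0,0,-1],[-2,6.2,0,0,0,0,-1]]' | egrep 'pos|force: \[' && python3 -c "
from m import *
skew(-.1354,.643)"
```

```text
position: [0.5886, -0.2205, 0.1361]
tool_rot: [0.714, 0.7, 0.0, -0.0]
force: [0.2, 1.1, -4.1]
position: [0.5699, -0.1582, 0.1368]
force: [-0.1, -0.9, -3.0]
wrist n 30 x at ends(-y,+y): [0.6486 0.642 ] yaw rel jig 7.13
```

```bash
python3 -m crank '[[0.8,0,0,0,0,0,-1],[0.8,0,0,0,0,0,-1],[2.5,0,0,0,0,0,-1],[2.5,0,0,0,0,0,-1],[2.5,0,0,0,0,0,-1]]' | egrep 'pos|force: \[|rot' && python3 -m crank '[[-3,0,0,0,0,0,-1],[-3,-4,0,0,0,0,-1],[-3,-6.2,0,0,0,0,-1],[-2,-6.2,0,0,0,0,-1],[-2,-6.2,0,0,0,0,-1]]' | egrep 'pos|force: \[' && python3 -c "
from m import *
skew(-.1354,.649)"
```

```text
position: [0.5933, -0.1596, 0.136]
tool_rot: [0.714, 0.7, -0.0, -0.0]
force: [-0.5, -0.0, -4.2]
position: [0.5742, -0.2218, 0.1365]
force: [0.8, 0.5, -3.8]
wrist n 25 x at ends(-y,+y): [0.6508 0.652 ] yaw rel jig -0.08
```

Both brackets are clear. Now I'll return the mallet to its original pose on the mat.

```bash
python3 -m crank '[[-5,0,0,0,0,0,-1],[-9,3,0,0,0,0,-1],[-12,6.5,0,0,0,4,-1],[-14,11,0,0,0,8,-1],[-15.3,15.5,0,0,0,12,-1]]' | egrep 'pos|rot' && python3 -m crank '[[0,5,0,0,0,0,-1],[0,10.2,-3,0,0,0,-1],[0,10.2,-7,0,0,0,-1],[0,10.2,-10,0,0,0,-1],[0,10.2,-12,0,0,0,-1]]' | egrep 'pos|rot' &&  python3 -m crank '[[0,0,-1,0,0,0,-1],[0,0,-1.5,0,0,0,-1],[0,0,-2,0,0,0,-1],[0,0,-2.3,0,0,0,-1],[0,0,-2.5,0,0,0,-1]]' | egrep 'pos|rot|ce: \['
```

```text
position: [0.4183, -0.0646, 0.1365]
tool_rot: [0.636, 0.771, 0.0, -0.0]
position: [0.4191, 0.037, 0.0147]
tool_rot: [0.636, 0.772, -0.001, -0.001]
position: [0.4212, 0.0359, -0.0082]
tool_rot: [0.637, 0.771, 0.001, 0.0]
force: [-0.3, 0.8, -2.6]
```

```bash
python3 -m crank '[[0,0,-0.3,0,0,0,-1],[0,0,-0.6,0,0,0,-1],[0,0,-0.8,0,0,0,-1],[0,0,-0.9,0,0,0,-1],[0,0,-0.9,0,0,0,-1]]' | egrep 'pos|rot|ce: \['
```

```text
position: [0.4206, 0.0357, -0.0176]
tool_rot: [0.637, 0.771, -0.0, -0.0]
force: [-1.1, -1.1, -0.5]
```

```bash
python3 -m crank '[[0,0,0,0,0,0,0],[0,0,0,0,0,0,1],[0,0,0,0,0,0,1],[0,0,0,0,0,0,1],[0,0,2,0,0,0,1]]' 60 | egrep 'pos|width' && python3 -m crank '[[0,0,4,0,0,0,1],[0,0,9,0,0,0,1],[0,0,14,0,0,-8,1],[0,0,19,0,0,-16,1],[0,0,24,0,0,-24,1]]' | egrep 'pos|rot' && python3 -m crank '[[3,-2,4,0,0,-8,1],[6,-5,4,0,0,-16,1],[9,-8,4,0,0,-24,1],[12,-11,4,0,0,-32,1],[15,-14,4,0,0,-40,1]]' | egrep 'pos|rot'&& python3 -m crank '[[3,-3,0,0,0,-8,1],[6,-3,0,0,0,-16,1],[8,-3,0,0,0,-24,1],[8,-3,0,0,0,-32,1],[8,-3,0,0,0,-38,1]]' | egrep 'pos|rot'
python3 - <<'E'
from m import *
import pickle
s=get_state();print(s['position'],s['tool_rot'])
a=snap('wrist','pics/w8.png');c=vision.get_calibration('wrist');pickle.dump(c,open('w8.pkl','wb'))
skew(-.1354,.651,a=a,c=c);skew(.1406,.653,a=a,c=c)
print([np.round(proj('wrist',p)) for p in ([.681,-.1354,.19],[.683,.1406,.19])])
E
```

```text
position: [0.4192, 0.0357, 0.0012]
width: 0.999
position: [0.4201, 0.0357, 0.2447]
tool_rot: [0.785, 0.619, 0.0, 0.0]
position: [0.5716, -0.1053, 0.2825]
tool_rot: [0.95, 0.313, 0.0, 0.0]
position: [0.651, -0.134, 0.2813]
tool_rot: [1.0, -0.013, -0.001, 0.0]
[ 0.65096685 -0.13395987  0.28131184] [ 9.99917958e-01 -1.27879978e-02 -7.22977374e-04  1.47030972e-04]
wrist n 10 x at ends(-y,+y): [0.6508 0.6513] yaw rel jig 0.57
few 0
[array([281., 172.]), array([-44., 180.])]
```

View pics/w8.png

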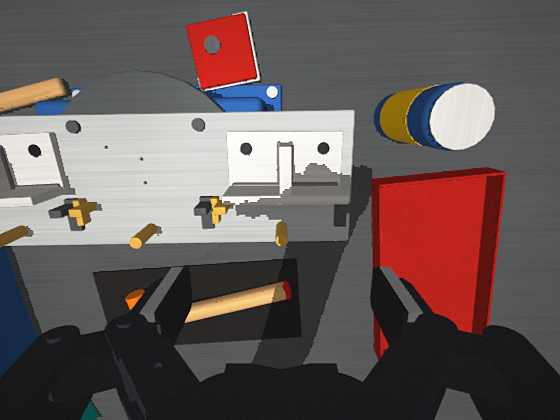

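The wrist view shows bracket 1 clear of its stops: rib at (286,165), base front corners at (228,133) and (343,131). The mallet is on the mat. The tray's far corners are at (373,180) and (504,170), and the spray can and magnet are undisturbed.

```bash
python3 - <<'E'
from m import *
import pickle
c=pickle.load(open('w8.pkl','rb'));P=lambda u,v,z:np.round(onz('wrist',u,v,z,c),4)[:2]
print('rib',P(286,145,.192),P(286,185,.192),'base front',P(228,133,.148),P(343,131,.148),'flange top',P(224,188,.19),P(350,183,.19))
print('tray far',P(373,180,.04),P(504,170,.04),'near',P(378,357,.04))
E
```

```text
rib [ 0.7033 -0.1402] [ 0.67   -0.1393] base front [ 0.7119 -0.0864] [ 0.7104 -0.1948] flange top [ 0.6686 -0.0862] [ 0.6696 -0.1939]
tray far [ 0.639  -0.2577] [ 0.6471 -0.431 ] near [ 0.345  -0.2831]
```

```bash
python3 -m crank '[[3,-0.6,-3,0,0,0.5,1],[3,-0.6,-7,0,0,0.5,1],[3,-0.6,-11,0,0,0.5,1],[3,-0.6,-14.5,0,0,0.5,1],[3,-0.6,-14.5,0,0,0.5,1]]' | egrep 'pos|ce: \[' && python3 -m crank '[[0,0,0,0,0,0,-1],[0,0,0,0,0,0,-1],[0,0,0,0,0,0,-1],[0,0,0,0,0,0,-1],[0,0,0,0,0,0,-1]]' 60 && python3 -m crank '[[0,0,0,0,0,0,-1],[0,0,1,0,0,0,-1],[0,0,3,0,0,0,-1],[0,0,6,0,0,0,-1],[0,0,8,0,0,0,-1]]'
```

```text
position: [0.6771, -0.1389, 0.1318]
force: [-0.3, 0.7, 0.4]
clock: 40.25
position: [0.6811, -0.14, 0.1385]
tool_rot: [1.0, -0.006, 0.001, -0.0]
force: [-0.3, 6.7, 2.3]
width: 0.147
gripper_force: 2.1
clock: 40.75
position: [0.6805, -0.1405, 0.2189]
tool_rot: [1.0, -0.006, -0.0, 0.0]
force: [0.0, -0.5, -3.8]
width: 0.106
gripper_force: 58.4
```

```bash
python3 -m crank '[[-3,-4,0,0,0,0,-1],[-6,-8,0,0,0,5,-1],[-9,-12,0,0,0,5,-1],[-11,-16,0,0,0,5,-1],[-13.2,-20,0,0,0,5,-1]]' | egrep 'pos' && python3 -m crank '[[0,-1.4,-4,0,0,0,-1],[0,-1.4,-8,0,0,0,-1],[0,-1.4,-12,0,0,0,-1],[0,-1.4,-16,0,0,0,-1],[0,-1.4,-18.5,0,0,0,-1]]'| egrep 'pos|ce: \['  && python3 -m crank '[[0,0,-0.6,0,0,0,-1],[0,0,-1.2,0,0,0,-1],[0,0,-1.8,0,0,0,-1],[0,0,-2.2,0,0,0,-1],[0,0,-2.4,0,0,0,-1]]'; python3 - <<'E'
from m import *
P=lambda q:np.round(proj('top',q))
print(P([.548,-.354,.03]))
E
```

```text
position: [0.5471, -0.3414, 0.2175]
position: [0.5467, -0.353, 0.0289]
force: [-0.6, -0.4, -3.9]
clock: 42.25
position: [0.5491, -0.3543, 0.009]
tool_rot: [0.999, 0.038, 0.001, 0.0]
force: [-0.5, 0.5, -3.5]
width: 0.104
gripper_force: 58.8
[408. 201.]
```

```bash
python3 -m crank '[[0,0,-0.1,0,0,0,-1],[0,0,-0.2,0,0,0,-1],[0,0,-0.3,0,0,0,-1],[0,0,-0.3,0,0,0,-1],[0,0,-0.3,0,0,0,-1]]'| egrep 'pos|ce: \['; python3 -m crank '[[0,0,-0.1,0,0,0,-1],[0,0,-0.2,0,0,0,-1],[0,0,-0.2,0,0,0,-1],[0,0,-0.2,0,0,0,-1],[0,0,-0.2,0,0,0,-1]]'| egrep 'pos|ce: \['
```

```text
position: [0.5487, -0.3541, 0.0054]
force: [0.2, 0.1, -4.1]
position: [0.5487, -0.3541, 0.0033]
force: [0.7, -0.2, -3.8]
```

```bash
for i in 1 2; do python3 -m crank '[[0,0,-0.05,0,0,0,-1],[0,0,-0.1,0,0,0,-1],[0,0,-0.1,0,0,0,-1],[0,0,-0.1,0,0,0,-1],[0,0,-0.1,0,0,0,-1]]'| egrep 'pos|ce: \[';done
```

```text
position: [0.5487, -0.3542, 0.0025]
force: [-1.2, -0.6, -1.0]
position: [0.5487, -0.3541, 0.0025]
force: [-3.8, 2.7, 8.2]
```

```bash
python3 -m crank '[[0,0,0.1,0,0,0,0],[0,0,0.1,0,0,0,1],[0,0,0.1,0,0,0,1],[0,0,0.1,0,0,0,1],[0,0,2,0,0,0,1]]'| egrep 'pos|ce: \[|width' && python3 -m crank '[[0,0,4,0,0,0,1],[0,0,9,0,0,0,1],[0,0,14,0,0,0,1],[0,0,19,0,0,0,1],[0,0,24,0,0,0,1]]'| egrep 'pos' && python3 -m crank '[[1,4,2,0,0,-5,1],[3,9,2,0,0,-5,1],[5,14,2,0,0,-5,1],[7,19,2,0,0,-5,1],[9,24,2,0,0,-5,1]]'| egrep 'pos' && python3 -m crank '[[1,5,0,0,0,0,1],[1,10,0,0,0,0,1],[1,15,0,0,0,0,1],[1,20,0,0,0,0,1],[1,25,0,0,0,0,1]]'| egrep 'pos' && python3 -m crank '[[0,0,0,0,0,0,1],[0,0,0,0,0,0,1],[0,0,0,0,0,0,1],[0,0,0,0,0,0,1],[0,0,0,0,0,0,1]]'| egrep 'pos|rot' 
python3 - <<'E'
from m import *
import pickle
a=snap('wrist','pics/w9.png');c=vision.get_calibration('wrist');pickle.dump(c,open('w9.pkl','wb'))
skew(.1406,.654,a=a,c=c)
print([np.round(proj('wrist',p,c)) for p in ([.683,.1406,.192],[.713,.0856,.148],[.713,.1956,.148])])
t=snap('top');cv2.imwrite('pics/t9.png',np.hstack([cv2.resize(a[90:230,170:410],(480,280),interpolation=cv2.INTER_CUBIC),cv2.resize(t[165:270,255:450],(320,280),interpolation=cv2.INTER_CUBIC)])[...,::-1])
E
```

```text
position: [0.5471, -0.353, 0.019]
force: [-0.3, 1.2, 0.6]
width: 0.941
position: [0.5483, -0.354, 0.2635]
position: [0.6334, -0.1265, 0.2815]
position: [0.6427, 0.1226, 0.2814]
position: [0.6432, 0.1188, 0.2815]
tool_rot: [1.0, -0.007, 0.0, 0.0]
wrist n 16 x at ends(-y,+y): [0.6539 0.6542] yaw rel jig 0.71
[array([254., 161.]), array([315., 121.]), array([198., 123.])]
```

View pics/t9.png

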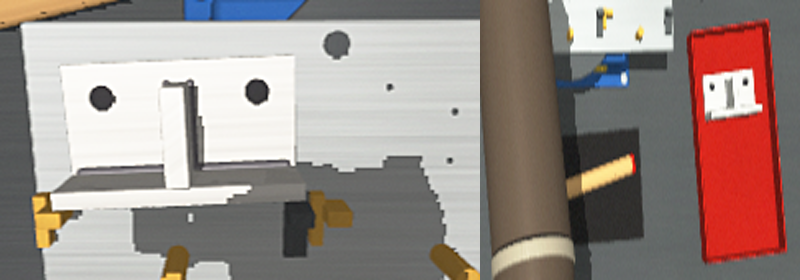

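Bracket 1 lies flat in the tray. Bracket 3 is clear: rib column at about 258, base front corners at about (201,123) and (316,118).

```bash
python3 - <<'E'
from m import *
import pickle
c=pickle.load(open('w9.pkl','rb'));P=lambda u,v,z:onz('wrist',u,v,z,c)[:2]
A,B=P(201,123,.148),P(316.5,118.5,.148);d=A-B;yaw=np.arctan2(-d[0],d[1]);print(A,B,np.degrees(yaw),'ctr',(A+B)/2-.03*np.array([np.cos(yaw),np.sin(yaw)]))
print('rib',P(258.5,131,.192),P(258.5,180,.192),get_state()['position'])
E
```

```text
[0.71309235 0.19247652] [0.71560245 0.08453919] 1.3321818455558245 ctr [0.68435551 0.13781039]
rib [0.70726534 0.13581081] [0.66724419 0.13724499] [0.64310524 0.1194746  0.28147829]
```

```bash
python3 -m crank '[[4.1,1.8,-3,0,0,2,1],[4.1,1.8,-7,0,0,2,1],[4.1,1.8,-11,0,0,2,1],[4.1,1.8,-14.4,0,0,2,1],[4.1,1.8,-14.4,0,0,2,1]]' | egrep 'pos|ce: \[' && python3 -m crank '[[0,0,0,0,0,0,-1],[0,0,0,0,0,0,-1],[0,0,0,0,0,0,-1],[0,0,0,0,0,0,-1],[0,0,0,0,0,0,-1]]' 60 | egrep 'pos|ce: \[|width' && python3 -m crank '[[0,0,0,0,0,0,-1],[0,0,1,0,0,0,-1],[0,0,3,0,0,0,-1],[0,0,6,0,0,0,-1],[0,0,8,0,0,0,-1]]'
```

```text
position: [0.6806, 0.1377, 0.1318]
force: [-0.4, -0.2, 0.3]
position: [0.6844, 0.1387, 0.1384]
force: [1.0, -0.4, -0.2]
width: 0.148
clock: 48.35
position: [0.6839, 0.1386, 0.2189]
tool_rot: [1.0, 0.012, 0.0, 0.0]
force: [-0.2, 0.4, -3.4]
width: 0.106
gripper_force: 58.6
```

```bash
python3 -m crank '[[-2,-4.5,0,0,0,0,-1],[-4,-9,0,0,0,3,-1],[-6,-13.5,0,0,0,3,-1],[-8,-18,0,0,0,3,-1],[-10,-22.5,0,0,0,3,-1]]' | egrep 'pos' && python3 -m crank '[[-3,-4,0,0,0,0,-1],[-6,-8,0,0,0,0,-1],[-9,-12,0,0,0,0,-1],[-11.5,-16,0,0,0,0,-1],[-14,-20,0,0,0,0,-1]]'| egrep 'pos' && python3 -m crank '[[-1.6,-4,0,0,0,0,-1],[-1.6,-7.7,0,0,0,0,-1],[-1.6,-7.7,-4,0,0,0,-1],[-1.6,-7.7,-8,0,0,0,-1],[-1.6,-7.7,-12,0,0,0,-1]]' | egrep 'pos' && python3 -m crank '[[0,0,-3,0,0,0,-1],[0,0,-6,0,0,0,-1],[0,0,-7.5,0,0,0,-1],[0,0,-8.5,0,0,0,-1],[0,0,-8.5,0,0,0,-1]]'| egrep 'pos|rot|ce: \['
```

```text
position: [0.5824, -0.0879, 0.2173]
position: [0.4422, -0.2875, 0.2176]
position: [0.4277, -0.3634, 0.0962]
position: [0.4277, -0.3632, 0.0118]
tool_rot: [0.999, 0.038, -0.001, -0.0]
force: [0.3, -0.1, -3.6]
```

```bash
python3 -m crank '[[0,0,-0.2,0,0,0,-1],[0,0,-0.4,0,0,0,-1],[0,0,-0.6,0,0,0,-1],[0,0,-0.75,0,0,0,-1],[0,0,-0.75,0,0,0,-1]]'| egrep 'pos|ce: \['; for i in 1 2; do python3 -m crank '[[0,0,-0.05,0,0,0,-1],[0,0,-0.1,0,0,0,-1],[0,0,-0.1,0,0,0,-1],[0,0,-0.1,0,0,0,-1],[0,0,-0.1,0,0,0,-1]]'| egrep 'pos|ce: \[';done
```

```text
position: [0.428, -0.3633, 0.0049]
force: [-0.1, -0.5, -4.3]
position: [0.4279, -0.3634, 0.0038]
force: [-0.8, 0.4, -3.7]
position: [0.4279, -0.3634, 0.0028]
force: [0.1, 0.1, -4.2]
```

```bash
python3 -m crank '[[0,0,-0.05,0,0,0,-1],[0,0,-0.1,0,0,0,-1],[0,0,-0.1,0,0,0,-1],[0,0,-0.1,0,0,0,-1],[0,0,-0.1,0,0,0,-1]]'| egrep 'pos|ce: \['
```

```text
position: [0.428, -0.3635, 0.0024]
force: [-2.0, 1.5, 5.9]
```

Seated. I'll release, lift away to the side, then check the final state numerically (mallet on mat, isolator, brackets).

```bash
python3 -m crank '[[0,0,0.1,0,0,0,0],[0,0,0.1,0,0,0,1],[0,0,0.1,0,0,0,1],[0,0,0.1,0,0,0,1],[0,0,2,0,0,0,1]]'| egrep 'pos|ce: \[|width' && python3 -m crank '[[0,0,4,0,0,0,1],[0,0,9,0,0,0,1],[0,0,14,0,0,0,1],[0,0,19,0,0,0,1],[0,0,24,0,0,0,1]]'| egrep 'pos' && python3 -m crank '[[-4,-2,2,0,0,0,1],[-8,-5,2,0,0,0,1],[-10,-8,2,0,0,0,1],[-10,-12,2,0,0,0,1],[-10,-14,2,0,0,0,1]]'| egrep 'pos|clock'
python3 - <<'E'
from m import *
a=snap('top','pics/tf.png');hs=cv2.cvtColor(a,cv2.COLOR_RGB2HSV);H,S,V=[hs[...,i].astype(int) for i in range(3)]
def cc(n,m,x0,x1,y0,y1,z,mn=8):
    k=np.zeros(m.shape,np.uint8);k[y0:y1,x0:x1]=m[y0:y1,x0:x1];N,l,st,ce=cv2.connectedComponentsWithStats(k)
    for i in range(1,N):
        if st[i,4]>=mn:print(n,np.round(ce[i],1),st[i,4],np.round(onz('top',*ce[i],z)[:2],3))
red=((H<5)|(H>174))&(S>150)&(V>80)
cc('isolator',red,180,230,180,265,.15,30)
cc('bracket white',(S<50)&(V>150),375,445,170,268,.012,40)
cc('mallet orange/handle',(H>4)&(H<22)&(S>80)&(V>120),255,362,205,268,.02)
b=cv2.imread('pics/top0.png')[...,::-1];h0=cv2.cvtColor(b.copy(),cv2.COLOR_RGB2HSV);H,S,V=[h0[...,i].astype(int) for i in range(3)]
cc('mallet before',(H>4)&(H<22)&(S>80)&(V>120),255,362,205,268,.02)
d=np.abs(a.astype(int)-b).sum(2)>120
for n,(x0,x1,y0,y1) in dict(spray=(375,415,130,165),brush=(200,246,135,165),magnet=(308,340,118,142)).items(): print(n,'changed px',d[y0:y1,x0:x1].sum())
E
```

```text
position: [0.4267, -0.3623, 0.0201]
force: [1.2, -0.1, 0.1]
width: 0.94
position: [0.4275, -0.3633, 0.264]
clock: 53.85
position: [0.3264, -0.5062, 0.2822]
isolator [197.3 228.2] 95 [0.458 0.376]
bracket white [406.8 200.1] 461 [ 0.552 -0.356]
bracket white [411.1 233.6] 474 [ 0.431 -0.366]
mallet orange/handle [321.3 229.2] 81 [ 0.451 -0.044]
mallet orange/handle [281.  229.6] 56 [0.452 0.101]
mallet orange/handle [320.  235.4] 121 [ 0.429 -0.039]
mallet orange/handle [286.8 253.4] 58 [0.366 0.081]
mallet before [321.8 233.6] 195 [ 0.435 -0.045]
mallet before [281.6 229.3] 56 [0.453 0.099]
mallet before [286.7 253.3] 57 [0.367 0.082]
spray changed px 0
brush changed px 0
magnet changed px 0
```

```bash
python3 -c "
from workcell import workorder
print(workorder.hand_in())"
```

```text
the job is handed in; nothing more can be done
None
```

I handed the job in at about 54 s: knob wound to zero, isolator off, brackets 1 and 3 tapped free and set flat in the red tray (nest 2 was empty), mallet back on its mat, and the spray can, wire brush and magnet not moved; bracket 1 was briefly about 7° askew on its last taps, and no verdict came back.

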